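# Put washed sensory toys back behind the shelf lips

## Robot

A 6-joint arm with a two-finger parallel gripper is mounted at the origin on the work surface. World frame = base frame: x ahead of the robot, y to its left, z up, the work surface at z = 0. Lengths are in m, angles in degrees, forces in N, time in s.
With the tool pointing down it reaches from about 0.4 to 0.825 m from the base axis. Payload 7 kg.
Tool frame: the origin (TCP) lies midway between the tips of the shut fingers; the grasp point (between the pads) lies 19 mm behind it; z points along the fingers, y is the line along which they close (so a half turn about z gives the same grasp; the last joint's range is limited). The gripper opens to 88 mm and grips with 3 to 60 N. Pads are 19 mm wide; open, the fingers measure 130 mm over their backs; the gripper's body (78 mm by 193 mm) begins 47 mm behind the grasp point.
Start: joints at [87.726, 20.546, 0.682, 0, -70.136, -16.507], TCP at [0.217, 0.639, 0.227] pointing down, gripper open.
Joint ranges: [-176.03, 176.03], [-82.01, 121.73], [-58.28, 71.71], [-173.87, 95.51], [-174.79, -0.11], [-173.66, 173.66]. Speed limits (degrees/s): [136.94, 136.94, 172.46, 180, 180, 180].

## Interface

Orientations are given as [roll, pitch, yaw] about the fixed x, y, z axes, in that order (R = Rz(yaw) Ry(pitch) Rx(roll)).
In Python, from plant import r, eyes, workorder gives the robot as it stands.
- The arm moves only by the tool step_arm, never from a script. Its argument "plan" is a list of rows, each a list of 5 numbers: the shift along the tool's x, y, z each as a share of 25 cm, from -1 to 1, then the turn about the tool's z as a share of 60 degrees, from -1 to 1, then the finger opening in mm, from 0 to 87.6. In form: [[x, y, z, turn, jaw], ...]. A call has 1 to 12 rows; each row is the pose to reach, as a shift and turn from the pose commanded when the call began, along the tool's axes at that moment; what a row does not reach only later rows make up. A row lasts 1/12 s, in which the tool goes at most 41.7 mm and 7.16 degrees, less where a joint would pass 70% of its speed; a pose out of reach is approached as far as the arm can. A call with a number of a shift or a turn outside -1 to 1 is refused whole. A call with a gripper value outside its range is refused whole. The fingers move at their own pace and stop on an object; "newtons" is the grip in N (left out, the last holds). Time passes only in rows, so rows that repeat a pose let the fingers close. It gives the time, the measured TCP pose, the force, the opening and the grip force at its end, in the units of the state.
- r.get_state(): the state, without advancing time (a new reading comes with each control period).
- eyes.capture(name): name is "scene" or "top" or "wrist"; returns the picture (480x640x3 uint8, red, green, blue); there is no depth.
- eyes.camera_model(name): a dict with "fov_y" (degrees; the focal length in pixels is half the picture's height over the tangent of half this angle, whatever the lens; pixels are square), "cx", "cy" (the principal point, pixels), "world_to_cam" (4x4, takes a point from world to camera coordinates); the wrist camera has in their place "hand_eye" (4x4, takes a point from camera to tool coordinates, whose origin is the TCP and whose axes are the flange's). Camera axes: x right, y up, looking along -z (the intrinsics and any distortion apply to the point x, -y, -z); pixel columns grow to the right and rows downward; lengths in m; the calibration is good to about 2 mm. A picture is of the moment at which its call begins: read the wrist's pose just before it. camera_model takes no time and is no camera call.
- workorder.close_job(): hands the job in; it is judged then, once.
The state is a dict: "time_s": time; "joints": joint angles; "qd": joint speeds; "joint_torque": joint torques, N m; "tcp_pos": TCP position; "eef_rot": TCP orientation; "contact_force": force on the tool from outside, world axes, zero at the start; "moment": the same for the moment, N m; "gripper_width": finger opening in m; "gripper_force": force on a finger pad.
Only numpy, scipy, OpenCV 4.12 (cv2) and the standard library are available. Lean on these libraries where they do the work, as an engineer would, in place of code of your own. Each camera call takes 0.05 s, during which the arm holds its last target. There are 200 camera calls.

## Task

Put the two washed toys back: lift the beech cylinder over the lip of the wide cedar ledge and lay it lengthwise on the grey floor behind it, and lift the pink bumpy disc out of its white drying block and stand it on edge behind the lip of the narrow cedar ledge, with the blue floor. Let each go only when it is down inside its ledge, not from above the lip, and leave everything else on the table where it is.

Things in the scene. Friction and masses are not known exactly. Their poses are not given: they have to be found in the camera images.
- cylinder: Beech rolling cylinder with a dark band near each end, 120 mm long, 44 mm in diameter, about 0.13 kg, lying on the table and free to roll. Its x axis is the cylinder's axis; its origin lies on the skin and turns as it rolls, so use point cylinder_center for position.
- cylinder_center (a point): Centre of the beech cylinder, mid length, on its axis (22 mm above what it lies on). Axes as cylinder (x along the cylinder).
- disc: Pink hard silicone disc, 110 mm in diameter, covered on both faces with flat-topped bumps; 22 mm thick over the bumps, about 0.18 kg. It stands on edge. Its x axis is the disc's own axle (across its thickness, horizontal while it stands). Origin: on the rim, at the bottom as it starts, mid thickness.
- disc_center (a point): Centre of the pink disc (55 mm from the rim all round). Axes as disc (x across the thickness).
- block: White plastic drying block in which the disc starts; fixed, but placed differently each time; 78 (x) x 140 mm (y). Two rails along y, up to 42 mm above the table, hold the disc in a 27 mm gap; chocks stop it rolling. The disc's rim rests 12 mm above the table; it lifts straight up and out. Origin: centre of the underside.
- trough_in (a point): Centre of the grey floor of the wide cedar ledge. Floor inside: 130 mm (x, from lip to back) x 180 mm (y, along the lip). x points from the lip to the back, y along the lip, z up. The cylinder belongs here, lying along y. 
- trough: Wide cedar ledge, 154 mm (x) x 204 mm (y) outside. Fixed; place and yaw differ each time and the two ledges may swap sides. Origin: centre of the underside. Walls 12 mm thick all round: front lip (-x side, towards the robot) and end cheeks rise 45 mm above the inner floor, the back wall (+x side) 55 mm. The floor is 50 mm above the table.
- slot_in (a point): Centre of the blue floor of the narrow cedar ledge. Floor inside: 38 mm (x, from lip to back) x 150 mm (y, along the lip). x points from the lip to the back, y along the lip, z up. The disc belongs here, on edge with its thickness along x; it may lean on either wall.
- slot: Narrow cedar ledge, 62 mm (x) x 174 mm (y) outside. Fixed; place and yaw differ each time and the two ledges may swap sides. Origin: centre of the underside. Walls 12 mm thick all round: front lip (-x side, towards the robot) and end cheeks rise 45 mm above the inner floor, the back wall (+x side) 55 mm. The floor is 50 mm above the table.
- dome: Clear glass dome paperweight, 70 mm in diameter, 52 mm high, on the table between the two toys. Leave alone. Origin: centre of its underside.
- coin: Aluminium spinner coin lying flat, 60 mm in diameter, 6 mm thick with a small nub to 14 mm, on the table between the two toys. Leave alone. Origin: centre of its underside.
- switchboard: Green plastic toggle switch board, 90 x 160 mm, 52 mm high with its three white toggles, far to the robot's right. Leave alone. Origin: centre of its underside.
- spray: Blue cleaning bottle with a white cap, 60 mm in diameter, 150 mm high, standing on the robot's left. Leave alone. Origin: centre of its underside.
- brush: Cleaning brush lying on the robot's left. Leave alone. Origin: underside, near its middle.
- bowl: Blue ceramic bowl, 120 mm in diameter, 45 mm high, on the robot's right. Leave alone. Origin: centre of its underside.
Mind the look-alikes: they are no part of the job. What is shaped like the slot but purple is not meant.

How it is judged (in metres and radians):
At the end, for the whole second after the job is handed in: Cylinder centre 12-32 mm above the grey floor, within 52 mm (x) and 40 mm (y) of its centre, axis within 28 degrees of y; disc centre 45-63 mm above the blue floor, within 20 mm (x) and 30 mm (y) of its centre, axle 27 degrees of level at most; both let go, at rest (under 0.04 m/s, 0.8 rad/s) (x of cylinder_center in the frame of trough_in between -0.052 and 0.052 m and y of cylinder_center in the frame of trough_in between -0.04 and 0.04 m and z of cylinder_center in the frame of trough_in between 0.012 and 0.032 m and x of disc_center in the frame of slot_in between -0.02 and 0.02 m and y of disc_center in the frame of slot_in between -0.03 and 0.03 m and z of disc_center in the frame of slot_in between 0.045 and 0.063 m and angle between the x axis of cylinder and the y axis of trough_in, either way round below 0.5 rad and angle between disc's own x axis and vertical between 1.1 and 2.04 rad and linear speed of each of cylinder, disc below 0.04 m/s and angular speed of each of cylinder, disc below 0.8 rad/s and contact force between the fingers and cylinder below 0.05 N and contact force between the fingers and disc below 0.05 N); the robot touches nothing.
It fails at once if a bystander (dome, coin, switch board, spray bottle, brush or bowl) is moved more than 30 mm (distance of any of dome, coin, switchboard, spray, brush, bowl from where it was at the start of the episode above 0.03 m).
It fails at once if the cylinder is dropped from well above (it falls free of the gripper faster than 0.95 m/s, about 46 mm of fall) (linear speed of cylinder above 0.95 m/s and contact force between the fingers and cylinder below 0.05 N).
It fails at once if the disc is dropped from well above (it falls free of the gripper faster than 0.95 m/s, about 46 mm of fall) (linear speed of disc above 0.95 m/s and contact force between the fingers and disc below 0.05 N).
It also fails if it takes over 53 s, if anything falls off the work surface, if the arm or the gripper's body presses on something with over 40 N, if the wrist force passes 120 N, or if a joint passes its speed limit or range.

## Working session

There is one attempt and no reset: what is moved stays moved. The work goes in short steps, Python scripts to look and compute and a tool call to move; the robot and the scene stay as the last step left them, time stands still between calls to the robot, and variables do not carry over. Pictures are saved under pics/ and viewed, at most 10 in all, crops included, and the job is handed in when it is done.

Besides the shell and the picture viewer there is one more tool, called after "Emit:" by a JSON object that holds its "method" and its "body", one argument or row to a line. step_arm: Moves the arm, as the interface text tells. Its arguments: {"type":"object","properties":{"plan":{"type":"array"},"newtons":{"type":"number"}},"required":["plan"]}

```bash
mkdir -p pics && ls
python3 - <<'E'
from plant import r, eyes, workorder
import cv2
for n in("scene","top"):
    im=eyes.capture(n); cv2.imwrite(f"pics/{n}0.png",im[:,:,::-1])
    print(n,eyes.camera_model(n))
print(eyes.camera_model("wrist")); print(r.get_state())
E
```

```text
pics
scene {'fov_y': 55.86580493795362, 'cx': 323.84314177814224, 'cy': 237.89918612146727, 'world_to_cam': array([[ 0.20967196,  0.97770524,  0.01140788, -0.18351409],
       [-0.80056262,  0.16496127,  0.57609658,  0.29127461],
       [ 0.56137078, -0.12992402,  0.81730202, -1.55586443],
       [ 0.        ,  0.        ,  0.        ,  1.        ]])}
top {'fov_y': 54.54069191798228, 'cx': 323.59412309331697, 'cy': 240.85788593433915, 'world_to_cam': array([[ 0.02445691, -0.99952191,  0.01891585,  0.06911891],
       [ 0.99321996,  0.02644505,  0.11320235, -0.43775706],
       [-0.11364846,  0.01601902,  0.99339188, -1.27597018],
       [ 0.        ,  0.        ,  0.        ,  1.        ]])}
{'fov_y': 68.63565769852588, 'cx': 312.49225848899107, 'cy': 238.46494421886246, 'hand_eye': array([[ 7.62906122e-04,  9.55346049e-01,  2.95488316e-01,
         8.04759594e-02],
       [ 9.99999644e-01, -8.35358816e-04,  1.18958661e-04,
        -1.95458324e-04],
       [ 3.60485456e-04,  2.95488120e-01, -9.55346346e-01,
        -1.58369339e-01],
       [ 0.00000000e+00,  0.00000000e+00,  0.00000000e+00,
         1.00000000e+00]])}
{'time_s': 0.1, 'joints': array([ 8.77256595e+01,  2.05877059e+01,  6.41128784e-01, -1.70790415e-02,
       -7.01328445e+01, -1.65067128e+01]), 'qd': array([-0.04748358, -0.02861792,  0.14565207,  0.04980351, -0.050446  ,
        0.003525  ]), 'joint_torque': array([-6.42896557e-04, -5.84163487e+01,  2.93753636e+01,  7.01544687e+00,
        1.01653661e-02, -5.69351960e-05]), 'tcp_pos': array([0.21721053, 0.63867598, 0.22573018]), 'eef_rot': array([ 1.79919289e+02, -7.17327728e-03, -1.87868636e+01]), 'contact_force': array([ 0.14887452, -0.44582734, -0.51322857]), 'moment': array([ 0.02564933, -0.02311978,  0.00087303]), 'gripper_force': 0.0, 'gripper_width': 0.08776866344671828}
```

View pics/top0.png

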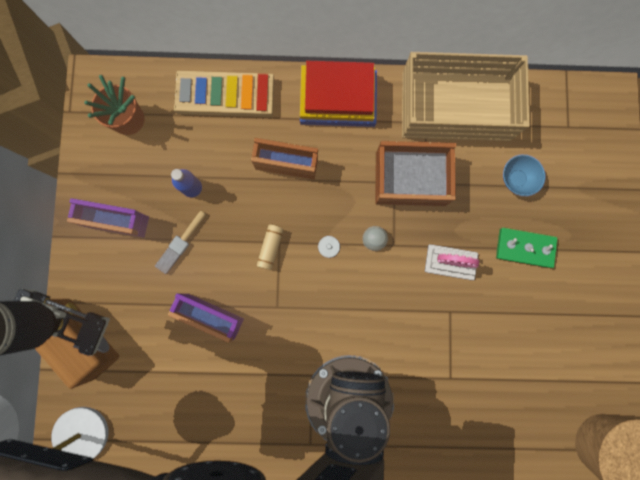

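View pics/scene0.png

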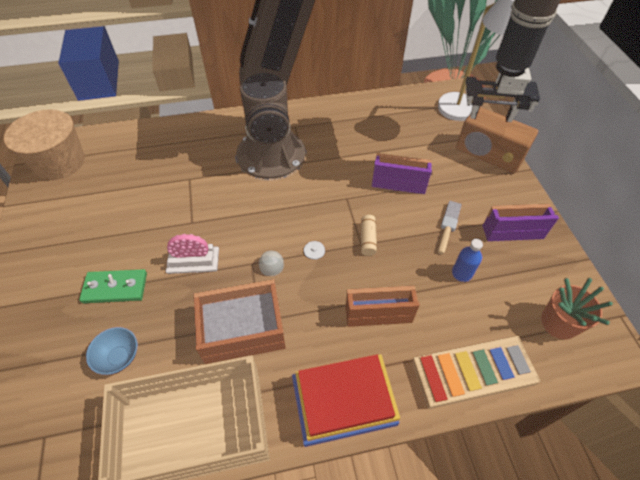

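The slot could be the cedar-walled ledge with the blue floor (top view 285,160), or one of its purple twins (103,217) and (205,316). By the description it is the cedar one at (285,160). The other candidates are:
- **Trough:** the cedar ledge with the grey floor (416,173). The open crate (467,95) is not meant.
- **Cylinder:** (270,247). The brush handle (195,225) is a look-alike.
- **Disc:** pink, in the white block (457,262).

```bash
cat > h.py <<'E'
import numpy as np, cv2
from scipy.spatial.transform import Rotation as Rn
from plant import r, eyes, workorder
def cam(n,st=None):
    m=eyes.camera_model(n); f=240/np.tan(np.radians(m["fov_y"]/2))
    if n=="wrist":
        T=np.eye(4);T[:3,:3]=Rn.from_euler('xyz',st["eef_rot"],degrees=True).as_matrix();T[:3,3]=st["tcp_pos"]
        W=T@m["hand_eye"]
    else: W=np.linalg.inv(m["world_to_cam"])
    return f,m["cx"],m["cy"],W
def cast(c,uv,z):
    f,cx,cy,W=c; uv=np.atleast_2d(uv).astype(float)
    d=np.c_[(uv[:,0]-cx)/f,-(uv[:,1]-cy)/f,-np.ones(len(uv))]@W[:3,:3].T
    o=W[:3,3]; return o+d*((z-o[2])/d[:,2])[:,None]
def proj(c,p):
    f,cx,cy,W=c; q=(np.atleast_2d(p)-W[:3,3])@W[:3,:3]
    return np.c_[cx+f*q[:,0]/-q[:,2],cy-f*q[:,1]/-q[:,2]]
def shot(n,tag):
    st=r.get_state(); im=eyes.capture(n); cv2.imwrite(f"pics/{tag}.png",im[:,:,::-1]); return st,im,cam(n,st)
def blob(im,lo,hi,roi):
    x0,y0,x1,y1=roi; hsv=cv2.cvtColor(im,cv2.COLOR_RGB2HSV)
    m=cv2.inRange(hsv,np.array(lo),np.array(hi)); k=np.zeros_like(m);k[y0:y1,x0:x1]=m[y0:y1,x0:x1]
    cs,_=cv2.findContours(k,cv2.RETR_EXTERNAL,cv2.CHAIN_APPROX_NONE)
    return max(cs,key=cv2.contourArea)[:,0,:]
def rect(c,px,z):
    p=cast(c,px,z)[:,:2].astype(np.float32)*1000
    (x,y),(w,h),a=cv2.minAreaRect(p); 
    if w<h: w,h,a=h,w,a+90
    return np.round([x,y,w,h,(a+90)%180-90],1)  # mm, long-side angle from world x
E
python3 - <<'E'
from h import *
im=cv2.imread("pics/top0.png")[:,:,::-1].copy(); c=cam("top")
hsv=cv2.cvtColor(im,cv2.COLOR_RGB2HSV)
for p in [(415,175),(285,158),(270,247),(460,260),(435,258),(285,143),(255,270),(275,230)]: print(p,hsv[p[1],p[0]])
print("trough cedar top",rect(c,blob(im,(0,120,60),(12,255,220),(365,130,470,215)),.1))
print("grey",rect(c,blob(im,(0,0,60),(179,60,200),(365,130,470,215)),.05))
print("slot cedar",rect(c,blob(im,(0,120,60),(12,255,220),(240,130,330,190)),.1))
print("blue",rect(c,blob(im,(105,60,40),(130,255,255),(240,130,330,190)),.05))
print("pink",rect(c,blob(im,(150,60,100),(179,255,255),(420,240,490,285)),.115))
print("block",rect(c,blob(im,(0,0,190),(179,40,255),(420,240,490,285)),.04))
b=blob(im,(12,0,195),(30,140,255),(250,215,290,280)); print("cyl",rect(c,b,.022),len(b))
st,w,cw=shot("wrist","w0"); s=st["tcp_pos"]; print(s)
big=cv2.resize(im[120:290,230:490],None,fx=3,fy=3,interpolation=cv2.INTER_CUBIC)
cv2.imwrite("pics/crop1.png",big[:,:,::-1])
E
```

```text
(415, 175) [110   5 147]
(285, 158) [112  94 139]
(270, 247) [ 20  87 206]
(460, 260) [167 108 219]
(435, 258) [ 18  12 206]
(285, 143) [ 13 153 157]
(255, 270) [ 17 121 164]
(275, 230) [ 19  90 202]
trough cedar top [ 617.  -160.8  212.8  173.7  -89.3]
grey [ 630.7 -169.8  169.1  119.6   89.9]
slot cedar [662.8 189.9 172.3  49.9  82.3]
blue [663.2 179.8 114.3  20.2  82. ]
pink [ 384.3 -267.6  107.7   27.    83.9]
block [ 385.6 -272.   134.3   72.6   82. ]
cyl [418.7 238.   81.   25.5 -15. ] 65
[0.21721053 0.63867598 0.22573018]
```

View pics/crop1.png

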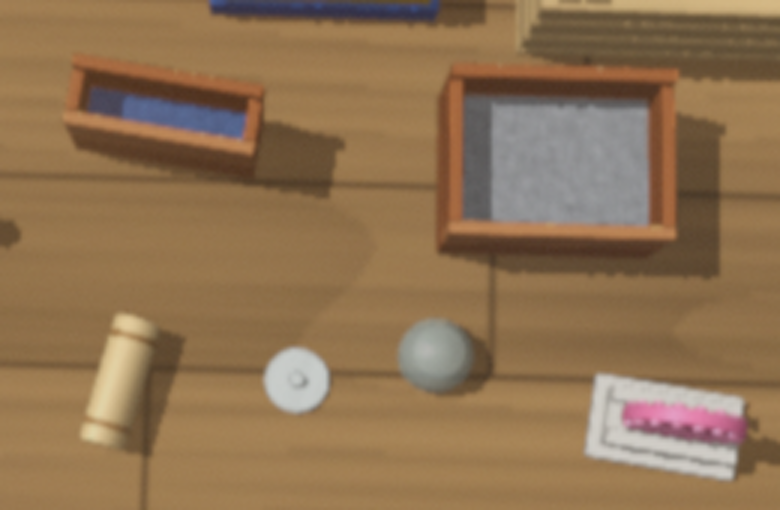

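The crop confirms the choices: cedar slot with blue floor (crop 165,110), grey-floored trough (crop 557,160), cylinder (crop 120,380) and disc (crop 685,420). Next I'll work out the shift to a viewpoint above the cylinder.

```bash
cat >> h.py <<'E'
def go(x,y,z,yaw):
    st=r.get_state(); R=Rn.from_euler('xyz',st["eef_rot"],degrees=True).as_matrix()
    d=R.T@(np.array([x,y,z])-st["tcp_pos"])/.25
    t=-((yaw-st["eef_rot"][2]+180)%360-180)/60
    print("go",np.round(d,3),"turn",np.round(t,3))
E
python3 - <<'E'
from h import *
go(.43,.24,.22,-15)
c=cam("top")
f=lambda l,z:cast(c,np.array(l)/3+[230,120],z)[:,:2].round(3).tolist()
print("cyl ends",f([(133,322),(104,438)],.03))
print("grey",f([(463,95),(648,98),(648,226),(463,222)],.05))
print("tr rim back",f([(452,66),(677,70)],.105),"lip",f([(675,238),(440,236)],.095))
print("slot back",f([(75,57),(264,88)],.105),"lip",f([(67,122),(255,157)],.095))
print(f([(297,380),(435,353)],.02), W:=cam("top")[3][:3,3])
E
```

```text
go [1.319 1.236 0.025] turn -0.063
cyl ends [[0.469, 0.218], [0.361, 0.241]]
grey [[0.689, -0.083], [0.692, -0.257], [0.569, -0.257], [0.568, -0.085]]
tr rim back [[0.698, -0.065], [0.701, -0.268]] lip [[0.549, -0.268], [0.545, -0.058]]
slot back [[0.696, 0.272], [0.673, 0.103]] lip [[0.639, 0.278], [0.612, 0.109]]
[[0.42, 0.065], [0.449, -0.064]] [0.28808658 0.10110216 1.3157861 ]
```

Emit:
{"method": "step_arm", "body": {
  "plan": [
    [1,0.94,0,0,87],
    [1,0.94,0,0,87],
    [1,0.94,0,0,87],
    [1,0.94,0,0,87],
    [1,0.94,0,0,87],
    [1,0.94,0,0,87],
    [1,0.94,0,0,87],
    [1,0.94,0,0,87],
    [1,0.94,0,0,87],
    [1,0.94,0,0,87]
  ]
}}

```text
time_s: 0.98
tcp_pos: [0.3792, 0.3334, 0.2268]
eef_rot: [-180.0, 0.0, -19.0]
contact_force: [-0.0, -0.9, -0.0]
gripper_width: 0.0869
gripper_force: 0.0
```

Emit:
{"method": "step_arm", "body": {
  "plan": [
    [0.32,0.3,0,-0.06,87],
    [0.32,0.3,0,-0.06,87],
    [0.32,0.3,0,-0.06,87],
    [0.32,0.3,0,-0.06,87],
    [0.32,0.3,0,-0.06,87],
    [0.32,0.3,0,-0.06,87]
  ]
}}

```text
time_s: 1.48
tcp_pos: [0.4299, 0.2399, 0.2265]
eef_rot: [-180.0, 0.0, -15.2]
contact_force: [-0.0, 0.3, -0.3]
gripper_width: 0.0869
gripper_force: 0.0
```

Run:
```python
from h import *
st,im,c=shot("wrist","w1"); print(st["tcp_pos"],st["eef_rot"],st["time_s"])
m=blob(im,(12,0,195),(30,140,255),(0,0,640,480)); print(m.min(0),m.max(0),rect(c,m,.03))
```

```text
[0.42992187 0.23993248 0.22647493] [-1.79992134e+02  4.21361230e-03 -1.52001469e+01] 1.4833
[134 165] [362 325] [401.9 329.8 243.9 165.4  85.8]
```

View pics/w1.png

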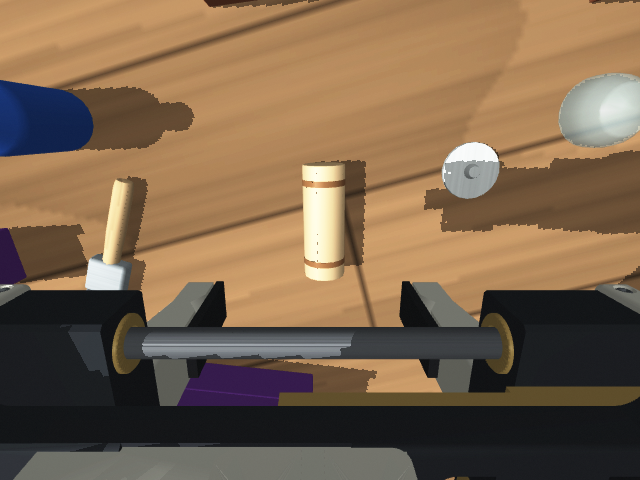

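The wrist view shows the cylinder upright at columns 303-345, rows 163-280. It has both dark bands, so it is the right object. The brush is at (110,230) and the coin at (470,170).

Run:
```python
from h import *
im=cv2.imread("pics/w1.png")[:,:,::-1].copy(); c=cam("wrist",r.get_state())
p=blob(im,(12,20,170),(30,150,255),(290,150,350,290)); print(p.min(0),p.max(0))
g=cast(c,[(323.5,185),(324.5,262)],.03)[:,:2]; d=g[0]-g[1]; print("axis",g.round(4),np.degrees(np.arctan2(d[1],d[0])))
e=cast(c,[(323.5,163),(325,280)],.03)[:,:2]; print("ends",e.round(4),np.linalg.norm(e[0]-e[1]),e.mean(0))
m=e.mean(0); a=np.degrees(np.arctan2(d[1],d[0])); go(m[0],m[1],.1,a); go(m[0],m[1],.008,a)
```

```text
[290 164] [349 289]
axis [[0.4532 0.2226]
 [0.3725 0.2425]] -13.832256556068481
ends [[0.4743 0.2172]
 [0.352  0.2473]] 0.12595220535151425 [0.41310153 0.2322165 ]
go [-0.056  0.048  0.506] turn -0.022
go [-0.056  0.048  0.874] turn -0.022
```

Emit:
{"method": "step_arm", "body": {
  "plan": [
    [-0.05,0.05,0.15,-0.02,87],
    [-0.05,0.05,0.3,-0.02,87],
    [-0.05,0.05,0.45,-0.02,87],
    [-0.05,0.05,0.6,-0.02,87],
    [-0.05,0.05,0.72,-0.02,87],
    [-0.05,0.05,0.8,-0.02,87],
    [-0.05,0.05,0.87,-0.02,87],
    [-0.05,0.05,0.87,-0.02,87],
    [-0.05,0.05,0.87,-0.02,60],
    [-0.05,0.05,0.87,-0.02,48],
    [-0.05,0.05,0.87,-0.02,36],
    [-0.05,0.05,0.87,-0.02,36]
  ],
  "newtons": 20
}}

```text
time_s: 2.53
tcp_pos: [0.4151, 0.2314, 0.0103]
eef_rot: [-179.9, -0.1, -14.0]
contact_force: [-0.9, 0.4, 0.1]
gripper_width: 0.0658
gripper_force: 0.0
```

Emit:
{"method": "step_arm", "body": {
  "plan": [
    [0,0,0,0,36],
    [0,0,0,0,36],
    [0,0,0,0,36],
    [0,0,0,0,36],
    [0,0,-0.1,0,36],
    [0,0,-0.25,0,36],
    [0,0,-0.4,0,36],
    [0,0,-0.55,0,36],
    [0,0,-0.7,0,36],
    [0,0,-0.8,0,36],
    [0,0,-0.8,0,36],
    [0,0,-0.8,0,36]
  ]
}}

```text
time_s: 3.53
tcp_pos: [0.4149, 0.231, 0.2104]
eef_rot: [-179.8, -0.1, -14.0]
contact_force: [0.3, 0.2, -2.0]
gripper_width: 0.0431
gripper_force: 20.0
```

Run:
```python
from h import *
go(.625,-.168,.24,-90); go(.5,.0,.24,-60)
```

```text
go [ 1.202  1.345 -0.122] turn 1.267
go [ 0.554  0.814 -0.121] turn 0.767
```

Emit:
{"method": "step_arm", "body": {
  "plan": [
    [0.1,0.1,-0.12,0.1,36],
    [0.22,0.22,-0.12,0.2,36],
    [0.33,0.33,-0.12,0.3,36],
    [0.44,0.44,-0.12,0.4,36],
    [0.55,0.55,-0.12,0.5,36],
    [0.66,0.66,-0.12,0.6,36],
    [0.77,0.77,-0.12,0.7,36],
    [0.88,0.88,-0.12,0.8,36],
    [0.94,0.94,-0.12,0.9,36],
    [0.94,0.94,-0.12,1,36],
    [0.94,0.94,-0.12,1,36]
  ]
}}

```text
time_s: 4.45
tcp_pos: [0.5851, -0.0559, 0.236]
eef_rot: [179.7, 0.0, -74.4]
contact_force: [-0.6, 0.6, -0.9]
gripper_width: 0.0434
gripper_force: 20.0
```

Run:
```python
from h import *
go(.61,-.168,.24,-90)
st,im,c=shot("wrist","w2")
print(st["tcp_pos"])
```

```text
go [ 0.459  0.025 -0.016] turn 0.259
[ 0.58513286 -0.05585412  0.23603086]
```

View pics/w2.png

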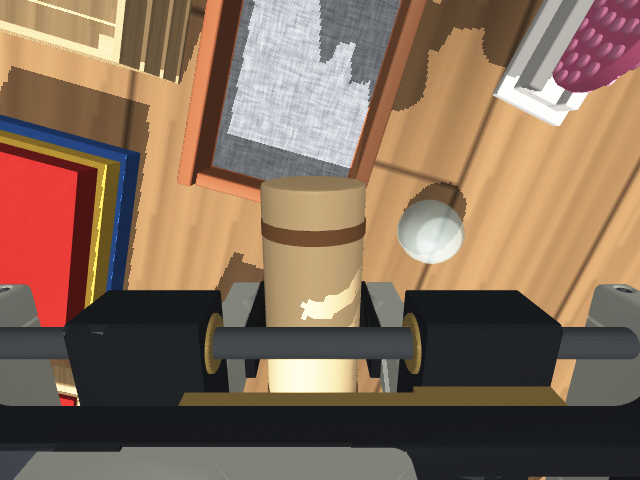

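The wrist view shows the cylinder held straight along the tool with its tip at row 180. The trough corner lies ahead, with its back outer corner at about (180,184) and the lip on the right at (400,60).

Run:
```python
from h import *
im=cv2.imread("pics/w2.png")[:,:,::-1].copy(); st=r.get_state(); c=cam("wrist",st)
print("tip (from TCP)",np.linalg.norm(cast(c,[(313,185)],.26)[0,:2]-st["tcp_pos"][:2]))
print("back corner outer top",cast(c,[(195,172)],.105).round(3),"lip inner top line",cast(c,[(408,20),(368,150)],.095).round(3))
print("grey floor",rect(c,blob(im,(0,0,60),(179,50,255),(200,0,430,176)),.05), "floor corner cands",cast(c,[(213,165),(362,180)],.05).round(3))
```

```text
tip (from TCP) 0.05992795813249545
back corner outer top [[ 0.69  -0.074  0.105]] lip inner top line [[ 0.56  -0.227  0.095]
 [ 0.558 -0.129  0.095]]
grey floor [ 627.3 -163.6  178.6  128.5  -89.5] floor corner cands [[ 0.69  -0.074  0.05 ]
 [ 0.547 -0.1    0.05 ]]
```

Emit:
{"method": "step_arm", "body": {
  "plan": [
    [0.15,-0.01,0,0.1,36],
    [0.3,-0.01,0,0.2,36],
    [0.4,-0.02,0,0.26,36],
    [0.47,-0.02,0,0.26,36],
    [0.47,-0.02,0,0.26,36],
    [0.47,-0.02,0.1,0.26,36],
    [0.47,-0.02,0.25,0.26,36],
    [0.47,-0.02,0.4,0.26,36],
    [0.47,-0.02,0.5,0.26,36],
    [0.47,-0.02,0.58,0.26,36],
    [0.47,-0.02,0.62,0.26,36],
    [0.47,-0.02,0.62,0.26,36]
  ]
}}

```text
time_s: 5.5
tcp_pos: [0.6211, -0.1646, 0.0812]
eef_rot: [179.7, 0.0, -89.4]
contact_force: [-1.4, -0.6, -0.9]
gripper_width: 0.0439
gripper_force: 20.0
```

Inside the lip with about 20 mm still to go down.

Emit:
{"method": "step_arm", "body": {
  "plan": [
    [0,0,0.03,0,36],
    [0,0,0.05,0,36],
    [0,0,0.07,0,36],
    [0,0,0.08,0,36],
    [0,0,0.08,0,36],
    [0,0,0.08,0,36]
  ]
}}

```text
time_s: 6.0
tcp_pos: [0.6233, -0.1659, 0.0644]
eef_rot: [-180.0, -0.0, -89.6]
contact_force: [0.5, -0.3, -1.1]
gripper_width: 0.0434
gripper_force: 20.0
```

Emit:
{"method": "step_arm", "body": {
  "plan": [
    [0,0,0.008,0,36],
    [0,0,0.016,0,36],
    [0,0,0.016,0,36],
    [0,0,0.016,0,36]
  ]
}}

```text
time_s: 6.33
tcp_pos: [0.623, -0.1659, 0.06]
eef_rot: [180.0, -0.0, -89.6]
contact_force: [-0.0, -0.5, -0.8]
gripper_width: 0.0435
gripper_force: 20.0
```

Emit:
{"method": "step_arm", "body": {
  "plan": [
    [0,0,0.006,0,36],
    [0,0,0.006,0,46],
    [0,0,0.006,0,50],
    [0,0,0.006,0,56],
    [0,0,0.006,0,60],
    [0,0,0.006,0,60],
    [0,0,-0.1,0,60],
    [0,0,-0.25,0,60],
    [0,0,-0.4,0,60],
    [0,0,-0.55,0,60],
    [0,0,-0.7,0,60],
    [0,0,-0.7,0,60]
  ]
}}

```text
time_s: 7.33
tcp_pos: [0.6267, -0.1669, 0.2443]
eef_rot: [-179.3, -0.1, -89.5]
contact_force: [0.8, -1.7, 1.1]
gripper_width: 0.06
gripper_force: 0.0
```

Run:
```python
from h import *
st,im,c=shot("wrist","w3"); print(st["tcp_pos"])
cv2.imwrite("pics/w3s.png",im[:,:,::-1])
go(.385,-.27,.24,-97)
```

```text
[ 0.62671257 -0.16686267  0.24426289]
go [ 0.408  0.965 -0.007] turn 0.124
```

View pics/w3.png

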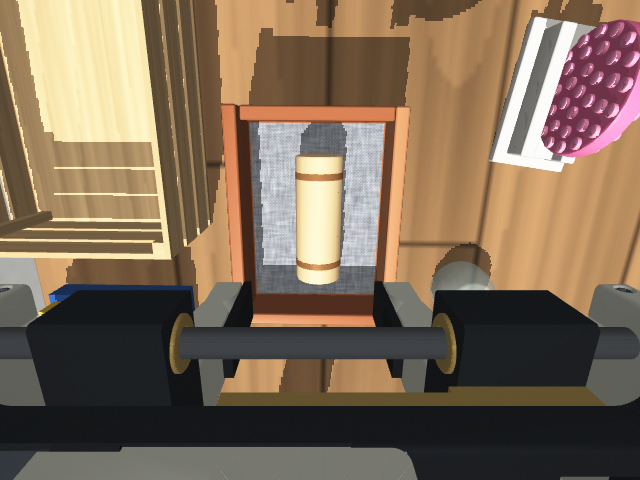

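The cylinder lies centred on the grey floor (columns 296-342, rows 155-283). The disc in its block is at about (590,90), so I go there next.

Emit:
{"method": "step_arm", "body": {
  "plan": [
    [0.41,0.96,0,0.12,87],
    [0.41,0.96,0,0.12,87],
    [0.41,0.96,0,0.12,87],
    [0.41,0.96,0,0.12,87],
    [0.41,0.96,0,0.12,87],
    [0.41,0.96,0,0.12,87],
    [0.41,0.96,0,0.12,87],
    [0.41,0.96,0,0.12,87],
    [0.41,0.96,0,0.12,87],
    [0.41,0.96,0,0.12,87]
  ]
}}

```text
time_s: 8.22
tcp_pos: [0.3844, -0.27, 0.2348]
eef_rot: [180.0, 0.0, -96.8]
contact_force: [-0.2, -0.7, 0.0]
gripper_width: 0.0871
gripper_force: 0.0
```

Run:
```python
from h import *
st,im,c=shot("wrist","w4"); print(st["tcp_pos"],st["eef_rot"])
p=blob(im,(150,60,60),(179,255,255),(0,0,640,480)); print(p.min(0),p.max(0),rect(c,p,.122))
```

```text
[ 0.3843946  -0.27004754  0.23477483] [ 1.79992809e+02  2.47705146e-03 -9.67878619e+01]
[294 148] [321 265] [ 386.3 -290.4   94.    21.1   82.3]
```

View pics/w4.png

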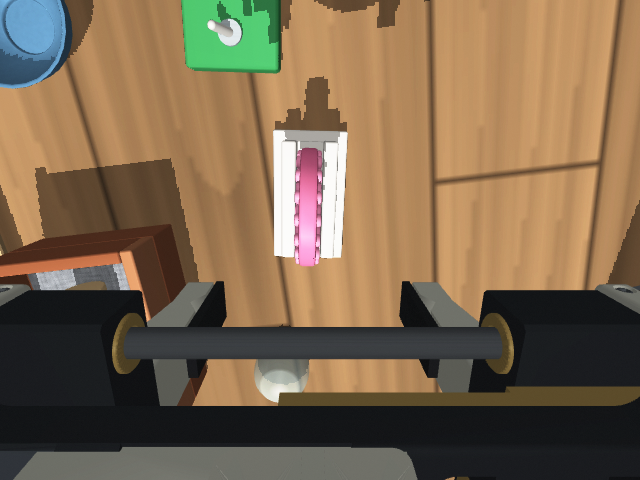

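The disc is in its block at columns 294-321, rows 148-265, and nearly parallel to the tool x axis. The block's rails span rows 131-257.

Run:
```python
from h import *
st=r.get_state(); c=cam("wrist",st)
im=cv2.imread("pics/w4.png")[:,:,::-1].copy()
q=cast(c,[(275,131),(347,132),(341,257),(275,256)],.04)[:,:2]; print("block",q.round(3).tolist(),q.mean(0).round(4))
# disc side ridge: smooth pink centre band
p=blob(im,(150,60,60),(179,255,255),(0,0,640,480))
for row in (170,200,230):
    x=p[p[:,1]==row][:,0]; print(row,x.min(),x.max(),[cast(c,[(.5*(x.min()+x.max()),row)],z)[0,:2].round(4).tolist() for z in(.1,.12)])
# rim extents: tangents from camera in disc plane (far row 148, near row 265): intersect with circle
a=np.radians(82.3); u=np.array([np.cos(a),np.sin(a)]); o=c[3][:3,3]
d=[cast(c,[(308,k)],0)[0]-o for k in(148,265)]
v=[np.array([x[:2]@u,x[2]]) for x in d]; v=[x/np.linalg.norm(x) for x in v]
o2=np.array([o[:2]@u,o[2]]); b=v[0]+v[1]; b/=np.linalg.norm(b)
s=55e-3/np.sin(.5*np.arccos(v[0]@v[1])); C=o2+b*s; print("tangent centre along u,z",C.round(4),"block along u",q.mean(0)@u)
t=o2+b*((.067-o2[1])/b[1]); print("bisector at z .067:",t)
for xy in [(.386,-.27),(.389,-.27)]: print(np.array(xy)@u)
```

```text
block [[0.411, -0.352], [0.343, -0.343], [0.36, -0.217], [0.43, -0.226]] [ 0.3862 -0.2846]
170 296 320 [[0.3828, -0.3183], [0.3823, -0.3204]]
200 298 321 [[0.3846, -0.2933], [0.384, -0.2972]]
230 295 319 [[0.3899, -0.2675], [0.3889, -0.2731]]
tangent centre along u,z [-0.2248  0.0629] block along u -0.23027666978939784
bisector at z .067: [-0.22569981  0.067     ]
-0.21584679635154502
-0.21544483779529014
```

Emit:
{"method": "step_arm", "body": {
  "plan": [
    [0.03,-0.01,0,0.015,60],
    [0.03,-0.01,0.1,0.015,60],
    [0.03,-0.01,0.2,0.015,60],
    [0.03,-0.01,0.3,0.015,60],
    [0.03,-0.01,0.4,0.015,60],
    [0.03,-0.01,0.5,0.015,60],
    [0.03,-0.01,0.58,0.015,60],
    [0.03,-0.01,0.63,0.015,60],
    [0.03,-0.01,0.63,0.015,60],
    [0.03,-0.01,0.63,0.015,40],
    [0.03,-0.01,0.63,0.015,30],
    [0.03,-0.01,0.63,0.015,15]
  ],
  "newtons": 25
}}

```text
time_s: 9.27
tcp_pos: [0.3865, -0.2781, 0.0785]
eef_rot: [-179.9, -0.0, -97.7]
contact_force: [0.2, 0.2, -1.0]
gripper_width: 0.0455
gripper_force: 0.0
```

Emit:
{"method": "step_arm", "body": {
  "plan": [
    [0,0,0,0,15],
    [0,0,0,0,15],
    [0,0,0,0,15],
    [0,0,0,0,15],
    [0,0,0,0,15]
  ]
}}

```text
time_s: 9.68
tcp_pos: [0.3858, -0.278, 0.0781]
eef_rot: [-179.9, -0.0, -97.7]
contact_force: [-0.1, -0.1, 4.0]
gripper_width: 0.0217
gripper_force: 25.0
```

Emit:
{"method": "step_arm", "body": {
  "plan": [
    [0,0,-0.05,0,15],
    [0,0,-0.12,0,15],
    [0,0,-0.2,0,15],
    [0,0,-0.3,0,15],
    [0,0,-0.4,0,15],
    [0,0,-0.5,0,15],
    [0,0,-0.6,0,15],
    [0,0,-0.7,0,15],
    [0,0,-0.7,0,15],
    [0,0,-0.7,0,15]
  ]
}}

```text
time_s: 10.52
tcp_pos: [0.3858, -0.2778, 0.2534]
eef_rot: [-179.9, 0.0, -97.7]
contact_force: [-0.2, 0.5, -3.3]
gripper_width: 0.0219
gripper_force: 25.0
```

Run:
```python
from h import *
go(.5,-.03,.25,-97.7); go(.655,.14,.25,-98)
```

```text
go [-1.043 -0.32   0.015] turn 0.0
go [-1.8   -0.843  0.016] turn 0.005
```

Emit:
{"method": "step_arm", "body": {
  "plan": [
    [-0.1,-0.03,0,0,15],
    [-0.25,-0.08,0,0,15],
    [-0.4,-0.12,0,0,15],
    [-0.55,-0.17,0,0,15],
    [-0.7,-0.22,0,0,15],
    [-0.85,-0.26,0,0,15],
    [-1,-0.31,0,0,15],
    [-1,-0.31,0,0,15]
  ]
}}

```text
time_s: 11.18
tcp_pos: [0.4974, -0.0357, 0.2506]
eef_rot: [179.9, 0.0, -97.5]
contact_force: [0.7, -0.1, -2.1]
gripper_width: 0.0221
gripper_force: 25.0
```

Emit:
{"method": "step_arm", "body": {
  "plan": [
    [-0.1,-0.03,0,0,15],
    [-0.25,-0.08,0,0,15],
    [-0.4,-0.12,0,0,15],
    [-0.55,-0.17,0,0,15],
    [-0.7,-0.22,0,0,15],
    [-0.85,-0.26,0,0,15],
    [-1,-0.31,0,0,15],
    [-1,-0.31,0,0,15]
  ]
}}

```text
time_s: 11.85
tcp_pos: [0.6073, 0.2021, 0.2487]
eef_rot: [179.8, -0.1, -97.5]
contact_force: [1.5, -0.5, -1.3]
gripper_width: 0.0218
gripper_force: 25.0
```

Emit:
{"method": "step_arm", "body": {
  "plan": [
    [-0.1,-0.03,0,0,15],
    [-0.2,-0.06,0,0,15],
    [-0.3,-0.09,0,0,15],
    [-0.4,-0.12,0,0,15],
    [-0.48,-0.15,0,0,15],
    [-0.48,-0.15,0,0,15],
    [-0.48,-0.15,0,0,15]
  ]
}}

```text
time_s: 12.43
tcp_pos: [0.6584, 0.3114, 0.2491]
eef_rot: [179.8, -0.2, -97.6]
contact_force: [-0.6, -1.0, -2.2]
gripper_width: 0.022
gripper_force: 25.0
```

Run:
```python
from h import *
st,im,c=shot("wrist","w5"); print(st["tcp_pos"],st["eef_rot"],st["gripper_width"])
print(proj(c,[(.655,.19,.05),(.62,.105,.095),(.69,.105,.105)]).round())
```

```text
[0.65842577 0.31138317 0.24910784] [ 1.79792687e+02 -1.69729792e-01 -9.76291836e+01] 0.02202853188007791
[[299.  85.]
 [327. -53.]
 [231. -44.]]
```

View pics/w5.png

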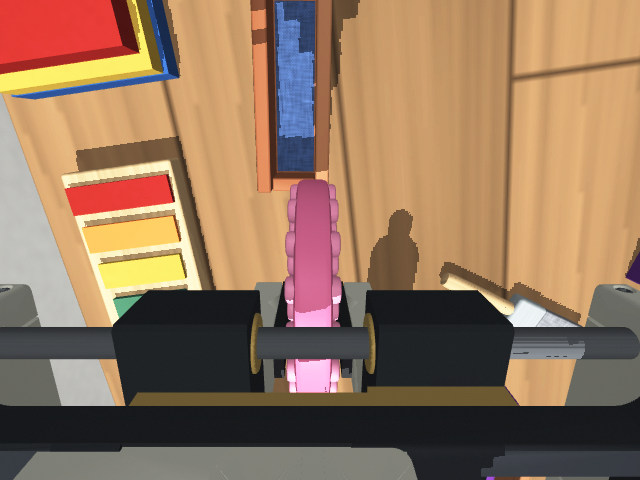

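The wrist view shows the disc held on edge (columns 286-340). The slot is ahead, its blue floor at columns 275-316 down to row 173, with the cedar lip on the right (316-330) and the back wall on the left (252-268).

Run:
```python
from h import *
im=cv2.imread("pics/w5.png")[:,:,::-1].copy(); st=r.get_state(); c=cam("wrist",st)
p=blob(im,(100,40,20),(130,255,255),(255,0,335,185)); print(p.min(0),p.max(0))
L,R=[],[]
for row in range(5,170,10):
    x=p[p[:,1]==row][:,0]
    if len(x): L.append((x.min(),row)); R.append((x.max()+1,row))
l,rr=cast(c,L,.05)[:,:2],cast(c,R,.05)[:,:2]
fl,fr=np.polyfit(l[:,1],l[:,0],1),np.polyfit(rr[:,1],rr[:,0],1)
print("x at y=.19: back",np.polyval(fl,.19),"lip",np.polyval(fr,.19),"angles",90-np.degrees(np.arctan([fl[0],fr[0]])))
print("near end floor",cast(c,[(295,174)],.05),"near cheek outer top",cast(c,[(283,190)],.095))
print("back rim top inner/outer, lip outer",cast(c,[(268,100),(255,100)],.105).round(4),cast(c,[(330,100)],.095).round(4))
```

```text
[275   1] [314 170]
x at y=.19: back 0.6763202039544393 lip 0.6400003205764386 angles [81.86926299 81.92882027]
near end floor [[0.67053591 0.27091409 0.05      ]] near cheek outer top [[0.68048707 0.27856491 0.095     ]]
back rim top inner/outer, lip outer [[0.68   0.2036 0.105 ]
 [0.6904 0.2022 0.105 ]] [[0.6299 0.2095 0.095 ]]
```

Run:
```python
from h import *
go(.659,.194,.25,-98.1)
```

```text
go [ 0.462 -0.065  0.001] turn 0.007
```

Emit:
{"method": "step_arm", "body": {
  "plan": [
    [0.1,-0.02,0,0.01,15],
    [0.2,-0.03,0,0.01,15],
    [0.3,-0.05,0,0.01,15],
    [0.4,-0.06,0,0.01,15],
    [0.46,-0.065,0,0.01,15],
    [0.46,-0.065,0,0.01,15],
    [0.46,-0.065,0.05,0.01,15],
    [0.46,-0.065,0.12,0.01,15],
    [0.46,-0.065,0.2,0.01,15],
    [0.46,-0.065,0.25,0.01,15],
    [0.46,-0.065,0.25,0.01,15],
    [0.46,-0.065,0.25,0.01,15]
  ]
}}

```text
time_s: 13.48
tcp_pos: [0.6595, 0.1945, 0.1896]
eef_rot: [179.9, -0.1, -98.3]
contact_force: [0.1, -0.3, -1.7]
gripper_width: 0.0222
gripper_force: 25.0
```

Run:
```python
from h import *
print(r.get_state()["tcp_pos"]);go(.659,.194,.116,-98.1)
```

```text
[0.659538   0.19448629 0.1896184 ]
go [0.002 0.002 0.294] turn -0.003
```

Emit:
{"method": "step_arm", "body": {
  "plan": [
    [0,0,0.03,0,15],
    [0,0,0.07,0,15],
    [0,0,0.11,0,15],
    [0,0,0.15,0,15],
    [0,0,0.19,0,15],
    [0,0,0.22,0,15],
    [0,0,0.25,0,15],
    [0,0,0.265,0,15],
    [0,0,0.265,0,15]
  ]
}}

```text
time_s: 14.23
tcp_pos: [0.6594, 0.1944, 0.1225]
eef_rot: [179.9, -0.1, -98.3]
contact_force: [0.1, -0.4, -2.2]
gripper_width: 0.0216
gripper_force: 25.0
```

No contact with the lip. A few more mm to the floor.

Emit:
{"method": "step_arm", "body": {
  "plan": [
    [0,0,0.01,0,15],
    [0,0,0.02,0,15],
    [0,0,0.026,0,15],
    [0,0,0.026,0,15],
    [0,0,0.026,0,15]
  ]
}}

```text
time_s: 14.65
tcp_pos: [0.6599, 0.1947, 0.1175]
eef_rot: [-180.0, 0.0, -98.3]
contact_force: [0.2, -0.2, -2.6]
gripper_width: 0.0216
gripper_force: 25.0
```

Emit:
{"method": "step_arm", "body": {
  "plan": [
    [0,0,0.006,0,15],
    [0,0,0.01,0,15],
    [0,0,0.01,0,15],
    [0,0,0.01,0,15]
  ]
}}

```text
time_s: 14.98
tcp_pos: [0.6602, 0.1949, 0.1161]
eef_rot: [-179.9, 0.0, -98.3]
contact_force: [-1.9, 0.6, 6.5]
gripper_width: 0.0221
gripper_force: 25.0
```

Emit:
{"method": "step_arm", "body": {
  "plan": [
    [0,0,0,0,28],
    [0,0,0,0,40],
    [0,0,0,0,60],
    [0,0,0,0,80],
    [0,0,0,0,84],
    [0,0,0,0,84],
    [0,0,-0.05,0,84],
    [0,0,-0.15,0,84],
    [0,0,-0.28,0,84],
    [0,0,-0.4,0,84],
    [0,0,-0.55,0,84],
    [0,0,-0.55,0,84]
  ]
}}

```text
time_s: 15.98
tcp_pos: [0.6632, 0.1953, 0.2625]
eef_rot: [-179.3, 0.3, -98.2]
contact_force: [1.0, 1.3, 2.0]
gripper_width: 0.0837
gripper_force: 0.0
```

Emit:
{"method": "step_arm", "body": {
  "plan": [
    [-0.15,0,0,0,84],
    [-0.3,0,0,0,84],
    [-0.4,0,0,0,84],
    [-0.4,0,0,0,84],
    [-0.4,0,0,0,84],
    [-0.4,0,0,0,84]
  ]
}}

```text
time_s: 16.48
tcp_pos: [0.6741, 0.2935, 0.2527]
eef_rot: [-180.0, -0.0, -98.3]
contact_force: [-0.4, -0.9, 0.6]
gripper_width: 0.084
gripper_force: 0.0
```

Run:
```python
from h import *
st,im,c=shot("wrist","w6"); _,t,ct=shot("scene","s6")
b=cv2.resize(t[220:380,170:440],None,fx=1.75,fy=1.75)
im[200:480,:473]=0; o=np.vstack([im[:220],np.zeros((b.shape[0],640,3),np.uint8)]); o[220:220+b.shape[0],:b.shape[1]]=b
cv2.imwrite("pics/chk.png",o[:,:,::-1])
p=blob(im,(150,60,60),(179,255,255),(0,0,640,200)); print(p.min(0),p.max(0),rect(c,p,.14))
```

```text
[296  23] [328 170] [660.4 194.6  98.4  23.   81.8]
```

View pics/chk.png

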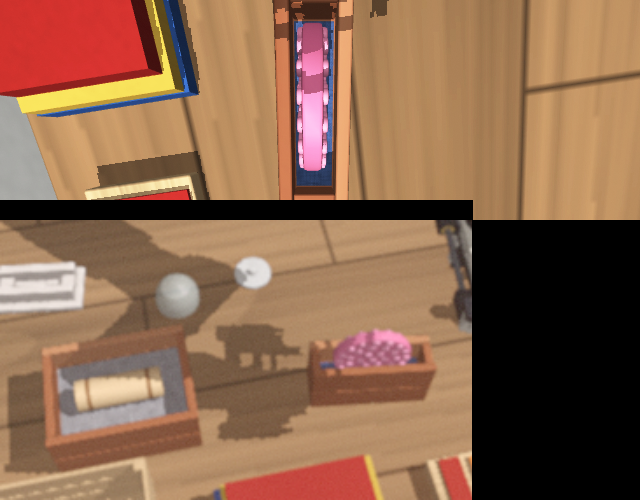

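The disc stands on edge in the slot (wrist columns 296-328, rows 23-170). The scene inset shows the cylinder lying in the trough and the dome and coin undisturbed. Handing in.

```bash
python3 -c "
from plant import workorder
print(workorder.close_job())"
```

```text
the job is handed in; nothing more can be done
None
```

I put the cylinder on the grey floor of the wide cedar ledge and stood the disc on edge in the narrow blue-floored one. I handed the job in at about 16.5 s; both were let go only once down inside, and the final pictures show both in place, but the hand-in gave no verdict.

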